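# Set a tin in the one-handed tin holder and clamp its sliding jaw at the mark

## Robot

A 6-joint arm with a two-finger parallel gripper is mounted at the origin on a cart in front of the work surface, level with it; the furniture and walls round the work are solid. World frame = base frame: x ahead of the robot, y to its left, z up, the work surface at z = 0. Lengths are in m, angles in rad, forces in N, time in s.
With the tool pointing down it reaches from about 0.275 to 0.975 m from the base axis. Payload 8.4 kg.
Tool frame: the origin (TCP) lies at the very end of the fingers, on their centre line; the grasp point (between the pads) lies 19 mm behind it; z points along the fingers, y is the line along which they close (so a half turn about z gives the same grasp; the last joint's range is limited). The gripper opens to 92 mm and grips with 3 to 60 N. Pads are 20 mm wide; open, the fingers measure 128 mm over their backs; the gripper's body (75 mm by 189 mm) begins 69 mm behind the grasp point.
Start: joints at [1.324, 0.353, 1.633, -0, 1.155, -0.002], TCP at [0.151, 0.606, 0.215] pointing down, gripper open.
Joint ranges: [-2.63, 2.63], [-0.92, 2.1], [0.06, 2.66], [-1.3, 4.44], [0, 2.69], [-3.02, 3.02]. Speed limits (rad/s): [2.22, 2.22, 2.79, 3.14, 3.14, 3.14].

## Interface

Orientations are given as a unit quaternion [x, y, z, w].
In Python, from plant import r gives the robot as it stands.
- The arm moves only by the tool play_rows, never from a script. Its arguments are lists of equal length, an entry for each row: "claw": the finger opening in cm, from 0 to 9.19; "delta_pos": the shift along the world's x, y, z in cm, a list of three; "twist": the turn, a rotation vector about the world's x, y, z in rad, a list of three. A call has 1 to 5 rows; each row is the pose to reach, as a shift and turn from the pose commanded when the call began; what a row does not reach only later rows make up. A row lasts 1/12 s, in which the tool goes at most 41.7 mm and 7.16 degrees, less where a joint would pass 70% of its speed; a pose out of reach is approached as far as the arm can. A call with a gripper value outside its range is refused whole. The fingers move at their own pace and stop on an object; "force" is the grip in N (left out, the last holds). Time passes only in rows, so rows that repeat a pose let the fingers close. It gives the time, the measured TCP pose, the force, the opening and the grip force at its end, in the units of the state.
- r.read_state(): the state, without advancing time (a new reading comes with each control period).
- r.read_camera(name): name is "scene" or "top" or "wrist"; returns the picture (400x640x3 uint8, blue, green, red); there is no depth.
- r.camera_params(name): a dict with "fov_y" (degrees; the focal length in pixels is half the picture's height over the tangent of half this angle, whatever the lens; pixels are square), "cx", "cy" (the principal point, pixels), "cam_to_world" (4x4, takes a point from camera to world coordinates); the wrist camera has in their place "hand_eye" (4x4, takes a point from camera to tool coordinates, whose origin is the TCP and whose axes are the flange's). Camera axes: x right, y up, looking along -z (the intrinsics and any distortion apply to the point x, -y, -z); pixel columns grow to the right and rows downward; lengths in m; the calibration is good to about 2 mm. The wrist camera is an equidistant fisheye: a pixel r from the principal point sees the ray r / f radians off the axis. A picture is of the moment at which its call begins: read the wrist's pose just before it. camera_params takes no time and is no camera call.
- r.job_done(): hands the job in; it is judged then, once.
The state is a dict: "clock": time; "joint_pos": joint angles; "joint_velocities": joint speeds; "joint_torque": joint torques, N m; "position": TCP position; "tool_rot": TCP orientation; "force": force on the tool from outside, world axes, zero at the start; "wrist_torque": the same for the moment, N m; "grip_width": finger opening in m; "grip_force": force on a finger pad.
Only numpy, scipy, OpenCV 4.12 (cv2) and the standard library are available. Lean on these libraries where they do the work, as an engineer would, in place of code of your own. Each camera call takes 0.05 s, during which the arm holds its last target. There are 200 camera calls.

## Task

Set the small tin (don't drop it) upright and centred on the round pad of the tin holder and let go of it. Then push the sliding jaw's leg by its crossbar until the pointer stands level with the long raised mark and, holding it there against its spring, squeeze the cam lever fully shut against the handle; the lever may be shut only at the mark. Finish still holding handle and lever squeezed together with the jaw at the mark and the tin centred on its pad, and leave the other things on the worktop where they stand.

Things in the scene. Friction and masses are not known exactly. Their poses are not given: they have to be found in the camera images.
- tin: The small food tin, a closed cylinder 57 mm in diameter and 72 mm tall, about 0.18 kg, standing loose on the worktop at the start. (Any other tins in the room are larger, 75 mm across, and far off to the right.) Origin at the centre of its underside, z up along its axis.
- holder: Tin holder: wooden board fixed to the worktop, top 18 mm high. Origin on the worktop; x = the way the jaw slides shut, roughly the robot's left (+y), turned up to 0.3 rad either way. Board x -175 to +135, y -65 to +65 mm. Fixed cradle 64 mm wide, 64 mm high at x +102 to +122. Low rails at y 14 to 21 mm either side, top 26 mm high, x -170 to +20.
- pad (a point): Centre of the top of the round rubber pad on the board (64 mm in diameter, 24 mm above the worktop), at x +75 mm, y 0 in the holder frame: the tin stands here. Centred on it, the tin has 3 mm play to the cradle and, with the jaw at the mark, 3 mm to the jaw.
- jaw (a joint): Travel (m) of the sliding jaw with leg, handle and crossbar along holder +x: 0 at rest (start), 0.060 at the mark, 0.078 at the stop. A spring draws it back (1.5 N at rest, 3.3 N at the mark, friction 0.5 N), so it returns if let go; it must be held even with the lever shut. At rest its wooden plate (64 mm wide, top 64 mm high) and pads stand at holder x -30 to -12 mm.
- mark (a point): The long raised mark, a steel bar 3 mm wide and 18 mm long across the board at the left edge as seen looking along the slide (+y side of the holder), longer than the scale ticks beside it. The point is its inner end; axes as the holder's.
- pointer (a point): The steel pointer on the +y side of the jaw, moving with it. It coincides with mark when the jaw is at the mark; before that it lies behind it along the holder's x.
- handle: Handle on the leg: grey upright cheek 65 mm long, outer face at holder y -13 mm, 32 to 66 mm above the worktop, and at its front end an aluminium crossbar 14 mm thick, 130 mm long (y -65 to +65), axis 51 mm high, rear face at holder x -102 mm at rest. Push the bar from behind, open fingers either side of cheek and lever. Origin: the holder's, shifted with the jaw.
- squeeze (a point): Where to squeeze, moving with the jaw: 10 mm behind the rear face of the crossbar, 51 mm above the worktop, midway (13 mm each way along the holder's y) between the outer faces of cheek and shut lever, which are then 26 mm apart. Axes as the holder's.
- lever (a joint): Angle in rad of the cam lever, 0 = shut (parallel to the cheek), about 0.4 open at the start; it stays where it is left (friction about 0.08 N m).
- lever_blade: The cam lever's grey blade, 46 mm long, 10 mm thick, 40 to 64 mm above the worktop, beside the cheek on the holder's +y side. Origin at its vertical hinge at the rear of the handle (holder x -152 mm at rest); it runs forward along its x, its tip ending just behind the crossbar. Open, the tip's outer side stands 26 to 33 mm from the handle's centre line.
- mug: Bystander: white spotted mug, 91 mm tall, behind the tin's area. Origin under its centre.
- spice_jar: Bystander: spice jar with dark cap, 41 mm wide, 105 mm tall. Origin under its centre.
- jar: Bystander: glass jar with black lid, 64 mm wide, 94 mm tall, right of the holder. Origin under its centre.
- spoon: Bystander: teaspoon lying between tin and holder, 130 mm long. Origin under its centre.
- mill: Bystander: salt shaker, 44 mm wide, 90 mm tall, behind the holder. Origin under its centre.
Things that resemble listed ones, but are neither listed nor needed, are in the scene too. Leave any turquoise look-alike of the tin alone.

How it is judged:
On the way, in this order (a step that is already met when the one before it is completed fails the run):
1. the tin stands centred on the pad, let go (horizontal distance between tin and pad below 0.006 m and z of tin in the frame of pad between -0.003 and 0.004 m and angle between tin's own z axis and vertical below 0.08 rad and contact force between the fingers and tin below 0.2 N), for 0.2 s.
2. the jaw is held at the mark with the lever still open (x of pointer in the frame of mark between -0.004 and 0.004 m and value of joint lever above 0.15 rad and contact force between the fingers and handle above 0.5 N), for 0.2 s.
3. the lever is shut with the jaw at the mark (x of pointer in the frame of mark between -0.004 and 0.004 m and value of joint lever below 0.06 rad), for 0.2 s.
At the end, for the whole second after the job is handed in: Tin upright on the pad, axis within 6 mm of its centre, at rest and untouched by the fingers; pointer within 4 mm of the mark along the slide; lever within 0.06 rad of shut; the fingers press on both cheek and lever with more than 2 N (all of step 1 and all of step 3 and linear speed of tin below 0.02 m/s and contact force between the fingers and cheek above 2 N and contact force between the fingers and lever_blade above 2 N); the arm keeps its last pose, push and grip.
It fails at once if the lever was shut while the jaw was away from the mark (value of joint lever below 0.06 rad and (x of pointer in the frame of mark above 0.01 m or x of pointer in the frame of mark below -0.01 m)).
It fails at once if the tin was dropped or thrown (contact force between the fingers and tin below 0.05 N and linear speed of tin above 0.45 m/s).
It fails at once if the tin was tipped over (angle between tin's own z axis and vertical above 0.8 rad).
It fails at once if another thing on the worktop was pushed away (distance of any of mug, spice_jar, jar, spoon, mill from where it was at the start of the episode above 0.03 m).
It also fails if it takes over 48 s, if anything falls off the work surface, if the arm or the gripper's body presses on something with over 40 N, if the wrist force passes 120 N, or if a joint passes its speed limit or range.

## Working session

There is one attempt and no reset: what is moved stays moved. The work goes in short steps, Python scripts to look and compute and a tool call to move; the robot and the scene stay as the last step left them, time stands still between calls to the robot, and variables do not carry over. Pictures are saved under pics/ and viewed, at most 10 in all, crops included, and the job is handed in when it is done.

Besides the shell and the picture viewer there is one more tool, called after ">>>" in YAML: its name, and indented under it one key for each argument. play_rows: Moves the arm, as the interface text tells. Its arguments: {"type":"object","properties":{"claw":{"type":"array"},"delta_pos":{"type":"array"},"twist":{"type":"array"},"force":{"type":"number"}},"required":["claw","delta_pos","twist"]}

```bash
ls; mkdir -p pics
python3 - <<'E'
from plant import r
import cv2,numpy as np
np.set_printoptions(precision=4,suppress=True)
print(r.read_state())
for n in ("scene","top","wrist"):
    cv2.imwrite(f"pics/{n}0.png",r.read_camera(n)); print(n,r.camera_params(n))
E
```

```text
pics
{'clock': 0.0, 'joint_pos': array([ 1.3236,  0.3537,  1.6342, -0.    ,  1.1552, -0.0024]), 'joint_velocities': array([ 0.0002,  0.0013, -0.0009, -0.0012,  0.0032, -0.0001]), 'joint_torque': array([ -0.0014, -59.3833, -33.421 ,   0.0697,   0.0234,  -0.0001]), 'position': array([0.1513, 0.6059, 0.2138]), 'tool_rot': array([ 0.1221,  0.9925, -0.0007, -0.0001]), 'force': array([ 0.4228, -0.3038,  0.4509]), 'wrist_torque': array([-0.0238,  0.0415,  0.0018]), 'grip_force': 0.0, 'grip_width': 0.0915560933136747}
scene {'fov_y': 56.096042808884114, 'cx': 323.460115177318, 'cy': 198.21089079986052, 'cam_to_world': array([[ 0.5476,  0.4031, -0.7332, -0.1786],
       [-0.8364,  0.2898, -0.4653, -0.5676],
       [ 0.025 ,  0.868 ,  0.4959,  0.5793],
       [ 0.    ,  0.    ,  0.    ,  1.    ]])}
top {'fov_y': 50.16645103866049, 'cx': 317.02696000311465, 'cy': 195.56690435911267, 'cam_to_world': array([[ 0.0075,  0.9841, -0.1772,  0.3351],
       [-0.9999,  0.006 , -0.0091, -0.0652],
       [-0.0079,  0.1773,  0.9841,  1.4689],
       [ 0.    ,  0.    ,  0.    ,  1.    ]])}
wrist {'fov_y': 65.70646984690485, 'cx': 319.6471484347064, 'cy': 197.1807820548106, 'hand_eye': array([[-0.0004,  0.9651,  0.2618,  0.0719],
       [ 1.    ,  0.0003,  0.0003,  0.0004],
       [ 0.0002,  0.2618, -0.9651, -0.1693],
       [ 0.    ,  0.    ,  0.    ,  1.    ]])}
```

View pics/top0.png

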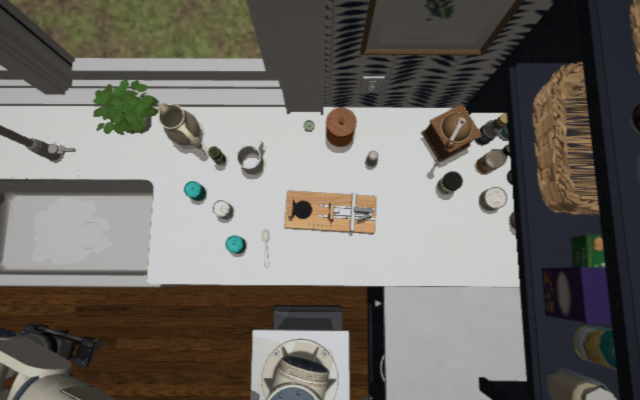

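View pics/scene0.png

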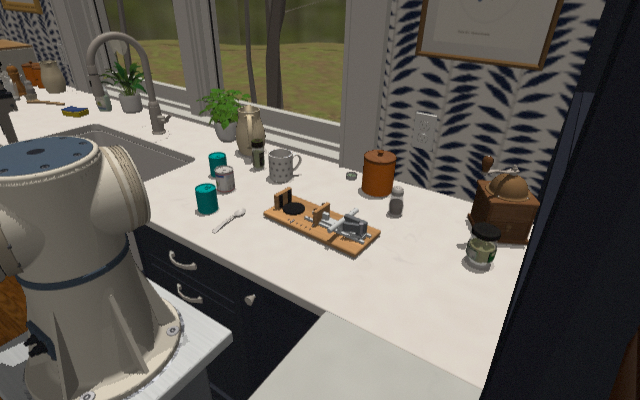

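Top view: the pale tin is at (222,210) between turquoise look-alikes at (194,190) and (236,244). The spoon is at (266,248), and the holder spans (285..377, 190..235) with the pad at (302,210). The scene view agrees.

```bash
cat > h.py <<'E'
import cv2,numpy as np
from scipy.spatial.transform import Rotation as R
from plant import r
np.set_printoptions(precision=4,suppress=True)
def pose():
    s=r.read_state(); T=np.eye(4); T[:3,:3]=R.from_quat(s['tool_rot']).as_matrix(); T[:3,3]=s['position']; return T
def snap(name,file=None):
    T=pose() if name=='wrist' else None
    im=r.read_camera(name); 
    if file: cv2.imwrite('pics/'+file,im)
    return im,T
def cam(name,T=None):
    p=r.camera_params(name); f=200/np.tan(np.radians(p['fov_y'])/2)
    M=p['cam_to_world'] if name!='wrist' else T@p['hand_eye']
    return p,f,M
def ray(name,uv,T=None):
    p,f,M=cam(name,T); a=(np.atleast_2d(uv)-[p['cx'],p['cy']])/f
    if name=='wrist':
        th=np.linalg.norm(a,axis=1,keepdims=True); s=np.sinc(th/np.pi); d=np.c_[a[:,:1]*s,-a[:,1:]*s,-np.cos(th)]
    else: d=np.c_[a[:,0],-a[:,1],-np.ones(len(a))]
    return M[:3,3],d@M[:3,:3].T
def onplane(name,uv,z,T=None):
    o,d=ray(name,uv,T); return o+d*((z-o[2])/d[:,2])[:,None]
def proj(name,P,T=None):
    p,f,M=cam(name,T); q=(np.atleast_2d(P)-M[:3,3])@M[:3,:3]
    if name=='wrist':
        rr=np.hypot(q[:,0],q[:,1]); th=np.arctan2(rr,-q[:,2]); k=(th/rr)[:,None]*f
        return np.c_[q[:,0],-q[:,1]]*k+[p['cx'],p['cy']]
    return np.c_[q[:,0],-q[:,1]]/(-q[:,2:])*f+[p['cx'],p['cy']]
E
python3 - <<'E'
from h import *
im=cv2.imread('pics/top0.png')
cv2.imwrite('pics/topc.png',cv2.resize(im[150:275,180:390],(798,475),interpolation=cv2.INTER_CUBIC))
print('tin',onplane('top',(222,209),.072),'pad',onplane('top',(302,210),.024), 'tq',onplane('top',[(194,190),(236,244)],.09))
print('others',onplane('top',[(250,160),(218,156),(266,248),(372,159),(452,183),(309,126)],.05))
hsv=cv2.cvtColor(im,cv2.COLOR_BGR2HSV)
m=cv2.inRange(hsv,(5,90,90),(25,255,255)); m[:180]=0;m[245:]=0;m[:,:270]=0;m[:,390:]=0
c=max(cv2.findContours(cv2.morphologyEx(m,cv2.MORPH_CLOSE,np.ones((25,25))),0,1)[0],key=cv2.contourArea)
w=onplane('top',c[:,0].astype(float),.018)
b=cv2.minAreaRect((w[:,:2]*1000).astype(np.float32)); print(b,cv2.boxPoints(b))
E
```

```text
tin [[0.5395 0.2619 0.072 ]] pad [[ 0.5448 -0.0008  0.024 ]] tq [[0.5996 0.3531 0.09  ]
 [0.4234 0.2072 0.09  ]]
others [[ 0.7131  0.1789  0.05  ]
 [ 0.7267  0.2895  0.05  ]
 [ 0.4135  0.1153  0.05  ]
 [ 0.7189 -0.2392  0.05  ]
 [ 0.6366 -0.5084  0.05  ]
 [ 0.8362 -0.0222  0.05  ]]
((541.0159912109375, -96.94966125488281), (304.61029052734375, 127.14472961425781), 86.64604187011719) [[ 468.642  -245.2747]
 [ 595.569  -252.7132]
 [ 613.39     51.3754]
 [ 486.463    58.8138]]
```

View pics/topc.png

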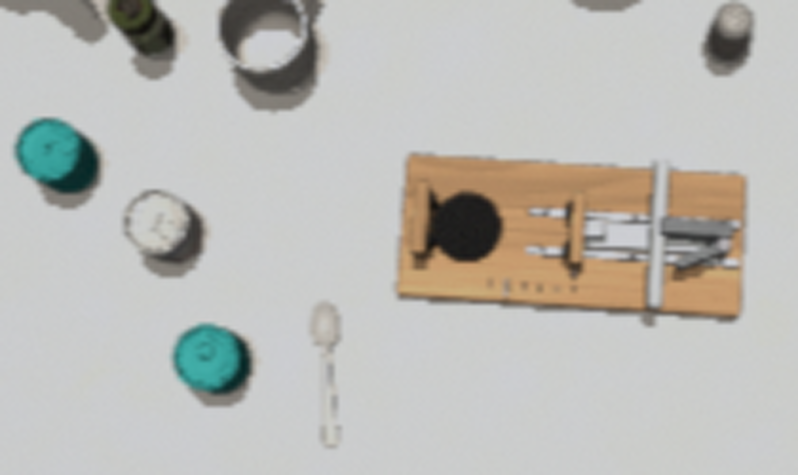

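Top crop: the white tin is left of centre and the pad is next to the cradle. The lever (lower, open) and the mark side both face the robot. Holder x is about (0.06, 0.998), with the pad near (0.546, -0.002). Moving over the tin.

>>> play_rows:
  claw: [9,9,9,9,9]
  delta_pos:
    - [3,-2.7,0]
    - [6,-5.3,0]
    - [9,-8,0]
    - [12,-10.6,0]
    - [15,-13.3,0]
  twist:
    - [0,0,-0.12]
    - [0,0,-0.24]
    - [0,0,-0.36]
    - [0,0,-0.48]
    - [0,0,-0.6]

```text
clock: 0.57
position: [0.3024, 0.472, 0.2144]
tool_rot: [0.412, 0.911, -0.0, -0.0]
force: [0.2, -0.3, 0.1]
grip_width: 0.0901
grip_force: 0.0
```

>>> play_rows:
  claw: [9,9,9,9,9]
  delta_pos:
    - [3,-2.7,0]
    - [6,-5.3,0]
    - [9,-8,0]
    - [12,-10.6,0]
    - [15,-13.3,0]
  twist:
    - [0,0,-0.12]
    - [0,0,-0.24]
    - [0,0,-0.36]
    - [0,0,-0.48]
    - [0,0,-0.6]

```text
clock: 0.98
position: [0.4526, 0.3388, 0.2146]
tool_rot: [0.663, 0.748, 0.0, -0.0]
force: [-0.2, 0.4, 0.4]
grip_width: 0.09
grip_force: 0.0
```

>>> play_rows:
  claw: [9,9,9,9,9]
  delta_pos:
    - [3,-2.7,0]
    - [6,-5.3,0]
    - [8.8,-7.8,0]
    - [8.8,-7.8,0]
    - [8.8,-7.8,0]
  twist:
    - [0,0,-0.1]
    - [0,0,-0.186]
    - [0,0,-0.186]
    - [0,0,-0.186]
    - [0,0,-0.186]

```text
clock: 1.4
position: [0.5404, 0.2609, 0.2141]
tool_rot: [0.729, 0.684, -0.0, -0.0]
force: [0.4, -0.0, 0.5]
grip_width: 0.0901
grip_force: 0.0
```

Run:
```python
from h import *
im,T=snap('wrist','w1.png'); print(T, r.read_state()['joint_pos'])
print(proj('wrist',[[.5395,.262,.072],[.546,-.002,.024]],T))
```

```text
[[ 0.063   0.998  -0.0006  0.5404]
 [ 0.998  -0.063  -0.0002  0.2609]
 [-0.0003 -0.0006 -1.      0.2141]
 [ 0.      0.      0.      1.    ]] [0.4493 0.3148 1.6894 0.0004 1.1384 0.5106]
[[317.0646 186.0332]
 [333.0998 347.7216]]
```

View pics/w1.png

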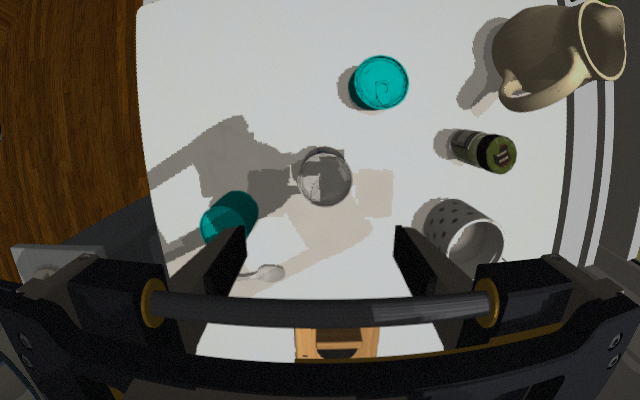

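Wrist view: the tin is at about (325,175), the turquoise tins at (380,82) and (230,215), and the mug at (465,235). I'll take a closer crop to get the rim.

Run:
```python
from h import *
im=cv2.imread('pics/w1.png'); x0,y0=280,130
c=cv2.resize(im[130:220,280:370],(720,720//1),interpolation=cv2.INTER_CUBIC)[:600]
T=pose()
t=np.linspace(0,2*np.pi,40)
# candidate rim at top0 estimate
for z,col in((.072,(0,0,255)),(0,(0,255,0))):
    P=np.c_[.5395+.0285*np.cos(t),.262+.0285*np.sin(t),0*t+z]
    p=(proj('wrist',P,T)-[x0,y0]+.5)*8
    cv2.polylines(c,[p.astype(int)],True,col,1)
cv2.imwrite('pics/w1c.png',c)
```

```text
(no output)
```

View pics/w1c.png

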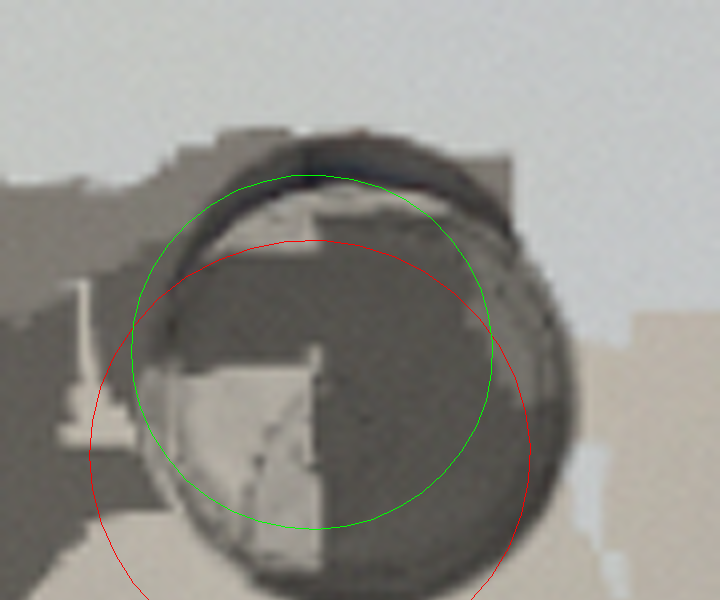

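Tin rim: in the crop its centre is (362,392) with radius ~217, so full-image (324.8,178.5).

Run:
```python
from h import *
T=pose(); w=onplane('wrist',(324.8,178.5),.072,T); print(w,w[0,:2]-T[:2,3])
```

```text
[[0.5468 0.2704 0.072 ]] [0.0074 0.0086]
```

>>> play_rows:
  claw: [9.1,9.1,9.1,9.1,9.1]
  delta_pos:
    - [0.7,0.9,-3]
    - [0.7,0.9,-6]
    - [0.7,0.9,-9]
    - [0.7,0.9,-10.5]
    - [0.7,0.9,-10.5]
  twist:
    - [0,0,0]
    - [0,0,0]
    - [0,0,0]
    - [0,0,0]
    - [0,0,0]

```text
clock: 1.87
position: [0.5428, 0.2715, 0.1058]
tool_rot: [0.727, 0.686, -0.003, -0.001]
force: [-0.8, -0.2, 0.3]
grip_width: 0.0909
grip_force: 0.0
```

Run:
```python
from h import *
im,T=snap('wrist','w2.png')
t=np.linspace(0,2*np.pi,60)
P=np.c_[.5468+.0285*np.cos(t),.2704+.0285*np.sin(t),0*t+.072]
p=proj('wrist',P,T); cv2.polylines(im,[p.astype(int)],True,(0,0,255),1)
c=p.mean(0); print(c,T[:3,3])
x,y=(c-[90,75]).astype(int); y=max(y,0);print(x,y)
cv2.imwrite('pics/w2c.png',cv2.resize(im[y:y+150,x:x+180],None,fx=4,fy=4))
```

```text
[324.0817 222.7952] [0.5428 0.2715 0.1058]
234 147
```

View pics/w2c.png

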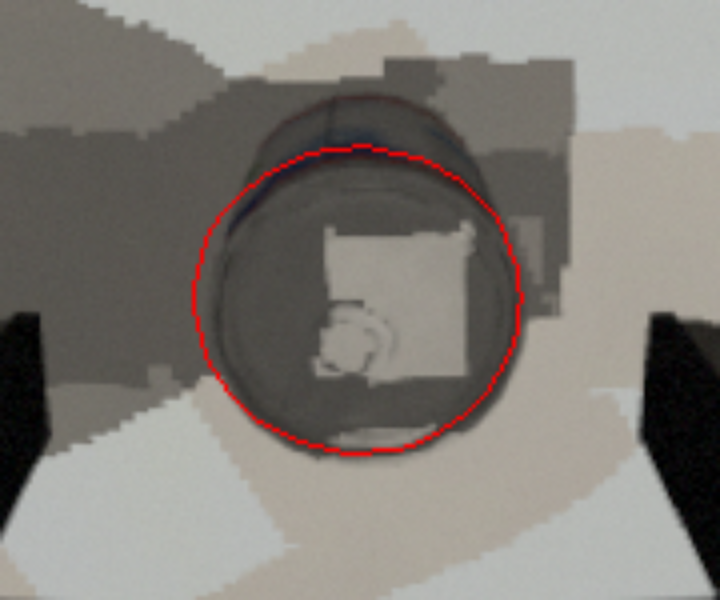

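The projected rim matches the tin to within about 1 px, so (0.547, 0.270) holds. Descending and gripping.

>>> play_rows:
  claw: [9.1,9.1,9.1,9.1,9.1]
  delta_pos:
    - [0.1,0,-2]
    - [0.1,0,-4]
    - [0.1,0,-6]
    - [0.1,0,-7.4]
    - [0.1,0,-7.4]
  twist:
    - [0,0,0]
    - [0,0,0]
    - [0,0,0]
    - [0,0,0]
    - [0,0,0]

```text
clock: 2.33
position: [0.5462, 0.2718, 0.0347]
tool_rot: [0.728, 0.686, -0.001, -0.0]
force: [-1.3, -1.7, -0.6]
grip_width: 0.091
grip_force: 0.0
```

>>> play_rows:
  claw: [7,6,5.5,5.3,5.3]
  delta_pos:
    - [0,0,0]
    - [0,0,0]
    - [0,0,0]
    - [0,0,0]
    - [0,0,0]
  twist:
    - [0,0,0]
    - [0,0,0]
    - [0,0,0]
    - [0,0,0]
    - [0,0,0]
  force: 12

```text
clock: 2.75
position: [0.548, 0.2717, 0.0366]
tool_rot: [0.728, 0.686, 0.001, 0.0]
force: [-3.3, -0.3, 0.6]
grip_width: 0.06
grip_force: 0.6
```

>>> play_rows:
  claw: [5,5,5]
  delta_pos:
    - [0,0,0]
    - [0,0,0]
    - [0,0,0]
  twist:
    - [0,0,0]
    - [0,0,0]
    - [0,0,0]
  force: 12

```text
clock: 3.0
position: [0.5477, 0.2716, 0.0364]
tool_rot: [0.728, 0.686, 0.0, 0.0]
force: [-2.1, 0.3, 6.7]
grip_width: 0.0571
grip_force: 12.0
```

>>> play_rows:
  claw: [5,5,5,5,5]
  delta_pos:
    - [0,0,1]
    - [0,0,3]
    - [0,0,6]
    - [0,0,9]
    - [0,-1,12]
  twist:
    - [0,0,0]
    - [0,0,0]
    - [0,0,0]
    - [0,0,0]
    - [0,0,0]
  force: 20

```text
clock: 3.42
position: [0.5472, 0.2622, 0.1571]
tool_rot: [0.728, 0.686, 0.0, -0.0]
force: [0.0, 0.4, -2.1]
grip_width: 0.057
grip_force: 20.0
```

>>> play_rows:
  claw: [5,5,5,5,5]
  delta_pos:
    - [0,-2,2]
    - [0,-5,3]
    - [0,-8,3]
    - [0,-11,3]
    - [0,-14,3]
  twist:
    - [0,0,0]
    - [0,0,0]
    - [0,0,0]
    - [0,0,0]
    - [0,0,0]

```text
clock: 3.83
position: [0.5472, 0.12, 0.1864]
tool_rot: [0.728, 0.686, 0.0, 0.0]
force: [1.0, 0.5, -1.8]
grip_width: 0.0573
grip_force: 20.0
```

>>> play_rows:
  claw: [5,5,5,5,5]
  delta_pos:
    - [0,-3,0]
    - [0,-6,0]
    - [0,-9,0]
    - [0,-12,0]
    - [0,-15,0]
  twist:
    - [0,0,0]
    - [0,0,0]
    - [0,0,0]
    - [0,0,0]
    - [0,0,0]

```text
clock: 4.25
position: [0.547, -0.0301, 0.1861]
tool_rot: [0.728, 0.686, -0.0, 0.0]
force: [0.3, 0.4, -2.3]
grip_width: 0.0567
grip_force: 20.0
```

>>> play_rows:
  claw: [5,5,5,5,5]
  delta_pos:
    - [0,-2,0]
    - [0,-4,0]
    - [0,-5,0]
    - [0,-5,0]
    - [0,-5,0]
  twist:
    - [0,0,0]
    - [0,0,0]
    - [0,0,0]
    - [0,0,0]
    - [0,0,0]

```text
clock: 4.67
position: [0.5473, -0.0785, 0.1857]
tool_rot: [0.728, 0.685, 0.0, -0.0]
force: [0.5, -0.1, -1.6]
grip_width: 0.0569
grip_force: 20.0
```

Run:
```python
from h import *
im,T=snap('wrist','w3.png'); print(T[:3])
ex=np.array([.0585,.9983]); ey=np.array([-.9983,.0585]); o=np.array([.5422,-.077])
H=lambda x,y,z:np.array([*(o+ex*x+ey*y),z])
t=np.linspace(0,2*np.pi,60)
im2=im.copy()
p=proj('wrist',[H(.075+.032*np.cos(a),.032*np.sin(a),.024) for a in t],T); print(p.mean(0))
cv2.polylines(im2,[p.astype(int)],True,(0,0,255),1)
p=proj('wrist',[H(-.175,-.065,.018),H(.135,-.065,.018),H(.135,.065,.018),H(-.175,.065,.018)],T)
cv2.polylines(im2,[p.astype(int)],True,(0,255,0),1)
cv2.imwrite('pics/w3c.png',im2)
```

```text
[[ 0.0612  0.9981 -0.0001  0.5473]
 [ 0.9981 -0.0612  0.0004 -0.0785]
 [ 0.0004 -0.0001 -1.      0.1857]]
[312.855  112.4946]
```

View pics/w3c.png

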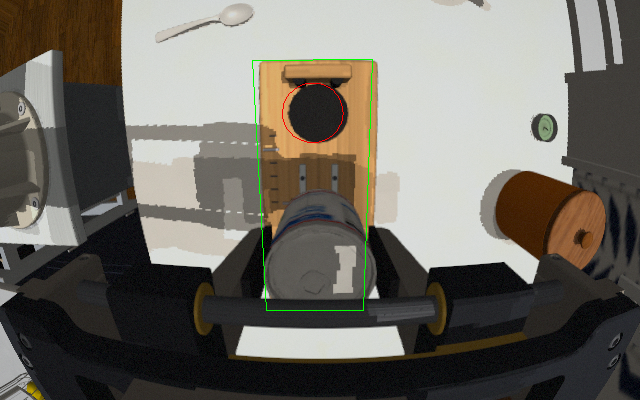

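Wrist view: the pad is at (317,112), about 5 px right of the top-camera estimate. The mark is near (269,150), and the tin is held upright at (320,265). Now an exact pad, edge and tin measurement.

Run:
```python
from h import *
im=cv2.imread('pics/w3.png'); T=pose()
hsv=cv2.cvtColor(im,cv2.COLOR_BGR2HSV)
m=((im.max(2)<60)).astype(np.uint8)*255; roi=np.zeros_like(m); roi[84:150,275:355]=255
m=cv2.morphologyEx(m&roi,cv2.MORPH_OPEN,np.ones((5,5)))
c=max(cv2.findContours(m,0,1)[0],key=cv2.contourArea)
w=onplane('wrist',c[:,0].astype(float),.024,T)[:,:2]*1000
(cx,cy),rad=cv2.minEnclosingCircle(w.astype(np.float32)); e=cv2.fitEllipse(w.astype(np.float32)); print('pad',cx,cy,rad,e, c[:,0].min(0),c[:,0].max(0))
b=cv2.inRange(hsv,(5,60,40),(25,255,255))
R_=[];L_=[]
for v in range(75,225,3):
    x=np.where(b[v,240:400])[0]
    if len(x): R_.append((240+x.max()+.5,v)); L_.append((240+x.min()-.5,v))
for nm,q in(('R',R_),('L',L_)):
    w=onplane('wrist',q,.018,T)[:,:2]*1000
    vx,vy,x0,y0=cv2.fitLine(w.astype(np.float32),cv2.DIST_HUBER,0,.01,.01).ravel(); s=np.sign(vy)
    res=(w-[x0,y0])@[vy,-vx]; print(nm,'dir',vx*s,vy*s,'x at y=0:',x0-y0*vx/vy, np.median(abs(res)))
# tip edge
tp=[(u,np.where(b[40:90,u])[0].min()+40-.5) for u in range(285,350,5)]
print('end',(onplane('wrist',tp,.018,T)[:,:2]*1000).mean(0))
# tin lid: predicted rim if tin offset known
tz=T[2,3]-.0364+.072
print('lid centre px pred',proj('wrist',[[T[0,3],T[1,3]-.0012,tz]],T))
x,y=250,180; cv2.imwrite('pics/w3t.png',im[y:y+130,x:x+140])
t=np.linspace(0,2*np.pi,60);k=im.copy()
p=proj('wrist',np.c_[T[0,3]+.0285*np.cos(t),T[1,3]-.0012+.0285*np.sin(t),0*t+tz],T);cv2.polylines(k,[np.round(p).astype(int)],True,(0,0,255),1)
a=cv2.resize(k[y:y+130,x:x+140],None,fx=4,fy=4,interpolation=cv2.INTER_NEAREST)
cv2.imwrite('pics/w3d.png',a)
```

```text
pad 551.0446166992188 0.5746378302574158 33.23160171508789 ((551.718505859375, -1.2402907609939575), (60.41828918457031, 62.450469970703125), 7.835972785949707) [289  84] [346 141]
R dir 0.05184014 0.9986554 x at y=0: 615.735 0.1802084747318447
L dir 0.056310017 0.9984133 x at y=0: 487.91415 0.29333503211172224
end [552.3357  57.164 ]
lid centre px pred [[316.5231 273.0141]]
```

View pics/w3d.png

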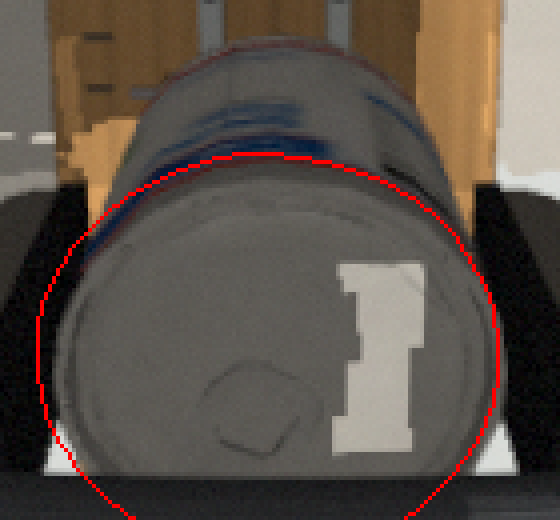

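The tin in hand sits about +1.7 mm in x and -1.2 mm in y from the TCP. The pad is near (0.5515, -0.002), so the TCP should go to about (0.550, -0.001).

>>> play_rows:
  claw: [5,5,5,5,5]
  delta_pos:
    - [0.1,2,0]
    - [0.2,4.5,-1]
    - [0.25,6.8,-4]
    - [0.25,7.8,-7]
    - [0.25,7.8,-8]
  twist:
    - [0,0,0]
    - [0,0,0]
    - [0,0,0]
    - [0,0,0]
    - [0,0,0]

```text
clock: 5.13
position: [0.5475, 0.0026, 0.1023]
tool_rot: [0.727, 0.687, -0.001, -0.002]
force: [-2.1, -0.7, -1.9]
grip_width: 0.0572
grip_force: 20.0
```

>>> play_rows:
  claw: [5,5,5]
  delta_pos:
    - [0,0,0]
    - [0,0,0]
    - [0,0,0]
  twist:
    - [0,0,0]
    - [0,0,0]
    - [0,0,0]

```text
clock: 5.38
position: [0.5511, -0.0009, 0.107]
tool_rot: [0.728, 0.686, 0.001, 0.001]
force: [1.2, -0.4, -1.5]
grip_width: 0.0568
grip_force: 20.0
```

Run:
```python
from h import *
im,T=snap('wrist','w4.png'); print(T[:3,3])
tip,_=snap('top','top4.png'); sc,_=snap('scene','scene4.png')
a=cv2.resize(im[130:330,200:440],(480,400)); b=cv2.resize(sc[150:270,240:400],(320,240)) ; c=cv2.resize(tip[170:250,270:390],(320,213))
o=np.zeros((453,800,3),np.uint8); o[:400,:480]=a; o[:240,480:]=b; o[240:453,480:]=c
cv2.imwrite('pics/m4.png',o)
```

```text
[ 0.5511 -0.0009  0.107 ]
```

View pics/m4.png

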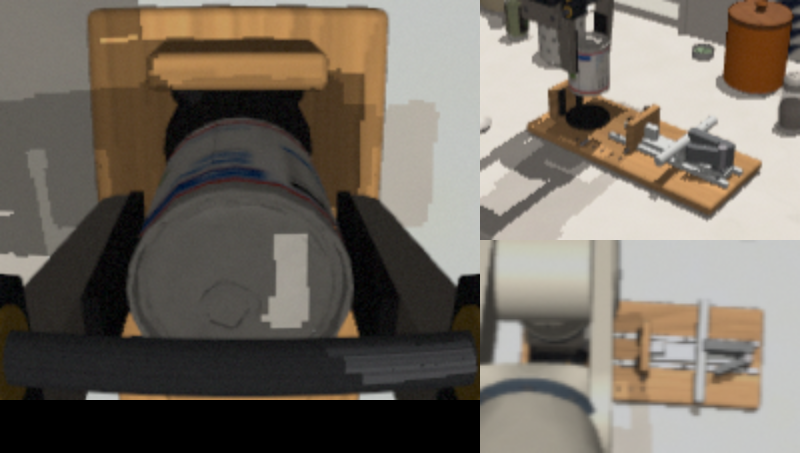

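The tin is above the pad. In full pixels: lid edges 265..376 at row ~270, cradle edges 275..363.5 with its front top edge at row ~174, pad edges 283..355 at row ~193, and board edges 244.5/393.5. Now casting these.

Run:
```python
from h import *
im=cv2.imread('pics/w4.png'); T=pose(); print(T[:3])
P=lambda uv,z:onplane('wrist',uv,z,T)[:,:2]*1000
print('cradle top front corners',P([(275,174),(363.5,174)],.064))
print('lid edges',P([(265,271),(376,271)],T[2,3]-.0364+.072))
m=(im.max(2)<45).astype(np.uint8)*255
for v in range(186,202,4):
    x=np.where(m[v,270:370])[0]+270; print(v,x.min(),x.max(),P([(x.min()-.5,v),(x.max()+.5,v)],.024).ravel())
hsv=cv2.cvtColor(im,cv2.COLOR_BGR2HSV); b=cv2.inRange(hsv,(5,60,40),(25,255,255))
for v in (150,190,220):
    x=np.where(b[v,220:420])[0]+220; print('board',P([(x.min()-.5,v),(x.max()+.5,v)],.018).ravel())
u=[(q,np.where(b[120:170,q])[0].min()+119.5) for q in range(260,380,15)]; print('end',P(u,.018).mean(0))
# cradle front edge: brightness change down column
g=im[165:182,319].astype(int).sum(1); print(g)
```

```text
[[ 0.0608  0.9981  0.0024  0.551 ]
 [ 0.9982 -0.0608 -0.0001 -0.0012]
 [ 0.0001  0.0024 -1.      0.107 ]]
cradle top front corners [[523.5135  33.4297]
 [585.5455  29.5848]]
lid edges [[525.588   -0.0716]
 [580.3034  -3.553 ]]
186 287 350 [526.064   15.2743 579.6788  11.9424]
190 285 352 [524.0689  11.9369 581.2448   8.383 ]
194 283 354 [522.0547   8.5754 582.8266   4.7972]
198 283 354 [521.7311   5.0823 582.7145   1.2901]
board [490.9273  47.832  618.5576  39.9145]
board [488.7998  12.7464 616.3324   4.8193]
board [487.0868 -14.973  614.5912 -22.9108]
end [550.5612  57.8789]
[383 399 352 327 324 320 322 304 280 207  73  50  38  16  11  29  18]
```

Run:
```python
from h import *
from scipy.optimize import least_squares
im=cv2.imread('pics/w3.png'); T=np.eye(4);T[:3]=[[.0612,.9981,-.0001,.5473],[.9981,-.0612,.0004,-.0785],[.0004,-.0001,-1,.1857]]
for th in(45,60,75):
    m=(im.max(2)<th).astype(np.uint8)*255; roi=np.zeros_like(m); roi[84:150,275:355]=255
    m=cv2.morphologyEx(m&roi,cv2.MORPH_OPEN,np.ones((5,5)))
    c=max(cv2.findContours(m,0,1)[0],key=cv2.contourArea)[:,0].astype(float); c=c[c[:,1]>97]
    w=onplane('wrist',c,.024,T)[:,:2]*1000
    s=least_squares(lambda q:np.hypot(*(w-q[:2]).T)-q[2],[551,0,31],loss='soft_l1'); print(th,s.x,abs(s.fun).mean())
# cradle wood rear/board end in w3, jaw plate in w4 not visible; top view pad & cradle
```

```text
45 [551.878   -2.6076  30.0443] 0.2750162187666477
60 [551.8048  -2.5609  30.2598] 0.30190566383644846
75 [551.8101  -2.5851  30.4397] 0.3139019976910755
```

>>> play_rows:
  claw: [5,5,5,5,5]
  delta_pos:
    - [-0.06,-0.05,-1]
    - [-0.06,-0.05,-2.2]
    - [-0.06,-0.05,-3.4]
    - [-0.06,-0.05,-4.2]
    - [-0.06,-0.05,-4.2]
  twist:
    - [0,0,0]
    - [0,0,0]
    - [0,0,0]
    - [0,0,0]
    - [0,0,0]

```text
clock: 5.95
position: [0.5479, -0.0012, 0.0612]
tool_rot: [0.728, 0.686, -0.001, -0.001]
force: [0.5, -0.1, -3.1]
grip_width: 0.0568
grip_force: 20.0
```

>>> play_rows:
  claw: [5,5,5,5]
  delta_pos:
    - [0,0,-0.1]
    - [0,0,-0.2]
    - [0,0,-0.3]
    - [0,0,-0.3]
  twist:
    - [0,0,0]
    - [0,0,0]
    - [0,0,0]
    - [0,0,0]

```text
clock: 6.28
position: [0.5495, -0.0011, 0.0607]
tool_rot: [0.728, 0.686, 0.0, 0.0]
force: [-0.0, -0.0, -2.6]
grip_width: 0.0567
grip_force: 20.0
```

>>> play_rows:
  claw: [5,5,5]
  delta_pos:
    - [0.06,-0.02,0]
    - [0.06,-0.02,0]
    - [0.06,-0.02,-0.05]
  twist:
    - [0,0,0]
    - [0,0,0]
    - [0,0,0]

```text
clock: 6.53
position: [0.5502, -0.0013, 0.0604]
tool_rot: [0.728, 0.686, 0.0, 0.0]
force: [-0.7, -0.3, -0.0]
grip_width: 0.0569
grip_force: 20.0
```

Run:
```python
from h import *
im,T=snap('wrist','w5.png'); s=r.read_state(); print(T[:3,3],s['force'])
P=lambda uv,z:onplane('wrist',uv,z,T)[:,:2]*1000
m=(im.max(2)<45).astype(np.uint8)
hsv=cv2.cvtColor(im,cv2.COLOR_BGR2HSV); b=cv2.inRange(hsv,(5,60,40),(25,255,255))
for v in (150,170,190):
    x=np.where(b[v,200:440])[0]+200; print('board',P([(x.min()-.5,v),(x.max()+.5,v)],.018).ravel())
cv2.imwrite('pics/w5c.png',cv2.resize(im[100:330,180:460],(728,598)))
```

```text
[ 0.5502 -0.0013  0.0604] [ 0.696  -0.1536  0.8   ]
board [491.6133  52.9315 618.209   45.2416]
board [490.7162  38.5973 617.3675  30.8939]
board [489.6155  23.9509 616.6901  16.2113]
```

View pics/w5c.png

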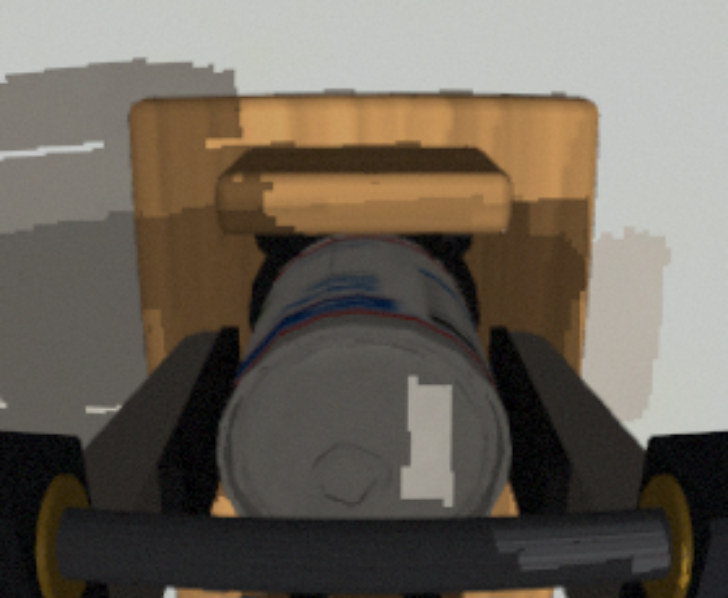

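Tin, pad and cradle centre lines agree: 364.5, 364.5 and 363.5 in the crop. The weight has come off the arm, so the tin is on the pad. Releasing.

>>> play_rows:
  claw: [5.8,6,6.5,7.5,9]
  delta_pos:
    - [0,0,0]
    - [0,0,0]
    - [0,0,0]
    - [0,0,0]
    - [0,0,0]
  twist:
    - [0,0,0]
    - [0,0,0]
    - [0,0,0]
    - [0,0,0]
    - [0,0,0]

```text
clock: 7.0
position: [0.55, -0.0013, 0.0601]
tool_rot: [0.728, 0.686, 0.0, 0.0]
force: [-0.4, -0.9, 0.3]
grip_width: 0.0767
grip_force: 0.0
```

>>> play_rows:
  claw: [9,9,9,9,9]
  delta_pos:
    - [0,0,0]
    - [0,0,1]
    - [0,0,3]
    - [0,0,6]
    - [0,0,10]
  twist:
    - [0,0,0]
    - [0,0,0]
    - [0,0,0]
    - [0,0,0]
    - [0,0,0]

```text
clock: 7.42
position: [0.5481, -0.0013, 0.1598]
tool_rot: [0.728, 0.686, -0.002, -0.002]
force: [1.1, 0.0, -0.6]
grip_width: 0.09
grip_force: 0.0
```

>>> play_rows:
  claw: [9,9,9,9,9]
  delta_pos:
    - [0,-3,2]
    - [0,-6,3]
    - [0,-9,3]
    - [0,-9,3]
    - [0,-9,3]
  twist:
    - [0,0,0]
    - [0,0,0]
    - [0,0,0]
    - [0,0,0]
    - [0,0,0]

```text
clock: 7.83
position: [0.5499, -0.0925, 0.1909]
tool_rot: [0.729, 0.685, 0.0, 0.0]
force: [0.4, 0.2, -0.7]
grip_width: 0.0899
grip_force: 0.0
```

Run:
```python
from h import *
im,T=snap('wrist','w6.png'); print(T[:3,3])
p=proj('wrist',[[.552,-.0025,.096],[.552,-.0025,.024],[.552,-.0305,.024]],T); print(p)
# print darkness/board class map coarse around tin
hsv=cv2.cvtColor(im,cv2.COLOR_BGR2HSV)
cl=np.full(im.shape[:2],'.');cl[cv2.inRange(hsv,(5,60,40),(25,255,255))>0]='w';cl[im.max(2)<45]='#';cl[(hsv[:,:,1]<60)&(im.max(2)>=45)]='g'
x,y=p[1].astype(int)
for v in range(y-70,y+80,3): print(v,''.join(cl[v,x-80:x+80:2]))
```

```text
[ 0.5499 -0.0925  0.1909]
[[313.2594  96.0764]
 [314.5168 100.1838]
 [316.1874 125.9015]]
30 gggggggggggggggggggggggggggggggggggggggggggggggggggggggggggggggggggggggggggggggg
33 gggggggggggggggggggggggggggggggggggggggggggggggggggggggggggggggggggggggggggggggg
36 gggggggggggggggggggggggggggggggggggggggggggggggggggggggggggggggggggggggggggggggg
39 gggggggggggggggggggggggggggggggggggggggggggggggggggggggggggggggggggggggggggggggg
42 gggggggggggggggggggggggggggggggggggggggggggggggggggggggggggggggggggggggggggggggg
45 gggggggggggggggggggggggggggggggggggggggggggggggggggggggggggggggggggggggggggggggg
48 gggggggggggggggggggggggggggggggggggggggggggggggggggggggggggggggggggggggggggggggg
51 gggggggggggggwwwwwwwwwwwwwwwwwwwwwwwwwwwwwwwwwwwwwwwwwwwwwwwwwwwwwwwwggggggggggg
54 ggggggggggggwwwwwwwwwwwwwwwwwwwwwwwwwwwwwwwwwwwwwwwwwwwwwwwwwwwwwwwwwwgggggggggg
57 ggggggggggggwwwwwwwwwwwwwwwwwwwwwwwwwwwwwwwwwwwwwwwwwwwwwwwwwwwwwwwwwwgggggggggg
60 ggggggggggggwwwwwwwwwwwwwwwwwwwwwwwwwwwwwwwwwwwwwwwwwwwwwwwwwwwwwwwwwwgggggggggg
63 ggggggggggggwwwwwwwwwwwwwwwwwwwwwwwwwwwwwwwwwwwwwwwwwwwwwwwwwwwwwwwwwwgggggggggg
66
[... 2515 characters left out ...]
wwwwwwwwwwgggggggggg
156 ggggggggggggwwwwwwwwwwwwwwwwwwwgggwwwwwwwwwwwwwggggwwwwwwwwwwwwwwwwwwggggggggggg
159 ggggggggggggwwwwwwwwwwwwwwwwwwwggggwwwwwwwwwwwwggggwwwwwwwwwwwwwwwwwwggggggggggg
162 gggggggggggggwwwwwwwwwwwwwwwwwwggggwwwwwwwwwwwwgggwwwwwwwwwwwwwwwwwwwggggggggggg
165 gggggggggggggwwwwwwwwwwwwwwwwwwg##gwwwwwwwwwwwwg##wwwwwwwwwwwwwwwwwwwggggggggggg
168 gggggggggggggwwwwwwwwwwwwwwwwwwggggwwwwwwwwwwwwgggwwwwwwwwwwwwwwwwwwwggggggggggg
171 gggggggggggggwwwwwwwwwwwwwwwwwwggggwwwwwwwwwwwwgggwwwwwwwwwwwwwwwwwwwggggggggggg
174 gggggggggggggwwwwwwwwwwwwwwwwwwwgggwwwwwwwwwwwwgggwwwwwwwwwwwwwwwwwwwggggggggggg
177 gggggggggggggwwwwwwwwwwwwwwwwwwwgggwwwwwwwwwwwwgggwwwwwwwwwwwwwwwwwwwggggggggggg
```

Run:
```python
from h import *
from scipy.optimize import least_squares
def circ(w,g):
    s=least_squares(lambda q:np.hypot(*(w-q[:2]).T)-q[2],g,loss='soft_l1'); return s.x,abs(s.fun).mean()
im=cv2.imread('pics/w6.png'); T=pose()
hsv=cv2.cvtColor(im,cv2.COLOR_BGR2HSV); wood=cv2.inRange(hsv,(5,60,40),(25,255,255))
m=((hsv[:,:,1]<60)|(im.max(2)<45)).astype(np.uint8)*255; m[wood>0]=0
roi=np.zeros_like(m); roi[74:140,265:360]=255
c=max(cv2.findContours(cv2.morphologyEx(m&roi,cv2.MORPH_OPEN,np.ones((5,5))),0,1)[0],key=cv2.contourArea)[:,0].astype(float); c=c[c[:,1]>77]
print('lid z.096',circ(onplane('wrist',c,.096,T)[:,:2]*1000,[551,-3,28]))
u=[(q,np.where(wood[35:80,q])[0].min()+34.5) for q in range(270,360,10)]; print('end w6',(onplane('wrist',u,.018,T)[:,:2]*1000).mean(0))
# slot ends: tin top w1 recheck with hough
```

```text
lid z.096 (array([551.2812,  -4.6433,  27.7889]), np.float64(0.21830988207689042))
end w6 [550.1745  57.375 ]
```

Lid measured at (551.3, -4.6) mm and pad at (551.8, -2.6) mm, so the tin is centred within about 2 mm. Moving behind the crossbar.

>>> play_rows:
  claw: [9.1,9.1,9.1,9.1,9.1]
  delta_pos:
    - [-0.3,-3,0]
    - [-0.6,-6,0]
    - [-0.9,-9,0]
    - [-1.1,-11.5,0]
    - [-1.1,-11.5,0]
  twist:
    - [0,0,0]
    - [0,0,0]
    - [0,0,0]
    - [0,0,0]
    - [0,0,0.007]

```text
clock: 8.3
position: [0.5387, -0.2087, 0.1899]
tool_rot: [0.726, 0.688, -0.0, 0.0]
force: [-0.6, -0.7, 0.3]
grip_width: 0.0911
grip_force: 0.0
```

>>> play_rows:
  claw: [9.1,9.1]
  delta_pos:
    - [0,0,0]
    - [0,0,0]
  twist:
    - [0,0,0]
    - [0,0,0]

```text
clock: 8.47
position: [0.5389, -0.205, 0.1898]
tool_rot: [0.725, 0.688, 0.0, -0.001]
force: [-0.5, 0.4, 0.3]
grip_width: 0.0911
grip_force: 0.0
```

Run:
```python
from h import *
im,T=snap('wrist','w7.png'); print(T[:3,3])
ex=np.array([.055,.9985]); ey=np.array([-.9985,.055]); o=np.array([.5478,-.0776]) # camera-frame estimate
H=lambda x,y,z:np.array([*(o+ex*x+ey*y),z])
print('crossbar rear ends pred',proj('wrist',[H(-.102,s*.065,.051) for s in(-1,1)],T),'front',proj('wrist',[H(-.088,0,.051)],T))
print('pointer/mark region', proj('wrist',[H(-.03,.05,.02),H(.03,.05,.02)],T))
# warp of strip near +y edge to holder plane: 1px=1mm
xs=np.arange(-.06,.06,.001); ys=np.arange(.02,.066,.002)
g=cv2.cvtColor(im,cv2.COLOR_BGR2HSV)
for y in ys:
    p=proj('wrist',[H(x,y,.02) for x in xs],T)
    s=[g[int(round(v)),int(round(u)),1] for u,v in p]
    print('%3d'%round(y*1000),''.join('#' if q<70 else '+' if q<110 else '.' for q in s))
# crossbar rear: saturation column profile along holder x at several y
xs=np.arange(-.125,-.075,.001)
for y in (-.055,-.045,.045,.055):
    p=proj('wrist',[H(x,y,.058) for x in xs],T); print(y,''.join('#' if g[int(round(v)),int(round(u)),1]<70 else '.' for u,v in p))
```

```text
[ 0.5389 -0.205   0.1898]
crossbar rear ends pred [[383.6667 163.6601]
 [256.1298 163.4149]] front [[319.9444 149.2291]]
pointer/mark region [[273.947   94.0043]
 [274.1765  41.0534]]
 20 ################################+...............#################################+...............................#+#####
 22 ++++++++++++++++++++++##########................#################+..........+.......................................++##
 24 ................................................#####...............................................................###+
 26 ................................................#+++....................................................................
 28 ........................................................................................................................
 30 ........................................................................................................................
 32 ........................................................................................................................
 34 .....................................
[... 1488 characters left out ...]
......................................................................####.....................
 60 ...............................................................................................###+.....................
 62 ........................................................................................................................
 64 ++...++++############################################################################+++++.+#++++#######################
-0.055 .........................##############...........
-0.045 .........................#############............
0.045 .........................#############............
0.055 .........................#############............
```

The rectified strip shows the mark at holder x ≈ +36.5 mm and the pointer at ≈ -23.5 mm, exactly 60 mm apart. The crossbar's rear face is at about -100 mm. Descending behind the bar.

>>> play_rows:
  claw: [9.1,9.1,9.1,9.1,9.1]
  delta_pos:
    - [0,0,-3]
    - [0,0,-6]
    - [0,0,-9]
    - [0,0,-11]
    - [0,0,-13]
  twist:
    - [0,0,0]
    - [0,0,0]
    - [0,0,0]
    - [0,0,0]
    - [0,0,0]

```text
clock: 8.93
position: [0.5387, -0.2045, 0.0586]
tool_rot: [0.725, 0.689, -0.0, -0.001]
force: [0.2, -1.6, -0.2]
grip_width: 0.091
grip_force: 0.0
```

>>> play_rows:
  claw: [9.1,9.1,9.1,9.1]
  delta_pos:
    - [0,0,-1.2]
    - [0,0,-2.2]
    - [0,0,-2.5]
    - [0,0,-2.5]
  twist:
    - [0,0,0]
    - [0,0,0]
    - [0,0,0]
    - [0,0,0]

```text
clock: 9.27
position: [0.539, -0.2058, 0.0348]
tool_rot: [0.725, 0.688, -0.0, -0.0]
force: [0.6, 0.6, -0.3]
grip_width: 0.0909
grip_force: 0.0
```

>>> play_rows:
  claw: [9.1,9.1,9.1,9.1,9.1]
  delta_pos:
    - [0.03,0.5,0]
    - [0.05,1,0]
    - [0.08,1.5,0]
    - [0.11,2,0]
    - [0.11,2,0]
  twist:
    - [0,0,0]
    - [0,0,0]
    - [0,0,0]
    - [0,0,0]
    - [0,0,0]

```text
clock: 9.68
position: [0.5405, -0.1856, 0.0357]
tool_rot: [0.725, 0.688, 0.0, 0.0]
force: [-0.2, -1.6, 0.5]
grip_width: 0.0909
grip_force: 0.6
```

>>> play_rows:
  claw: [9.1,9.1,9.1,9.1,9.1]
  delta_pos:
    - [0.05,1,-0.2]
    - [0.11,2,-0.2]
    - [0.16,3,-0.2]
    - [0.22,4,-0.2]
    - [0.27,5,-0.2]
  twist:
    - [0,0,0]
    - [0,0,0]
    - [0,0,0]
    - [0,0,0]
    - [0,0,0]

```text
clock: 10.1
position: [0.5435, -0.1355, 0.0334]
tool_rot: [0.726, 0.688, 0.0, 0.001]
force: [2.3, -4.6, 2.2]
grip_width: 0.091
grip_force: 2.2
```

>>> play_rows:
  claw: [9.1,9.1,9.1]
  delta_pos:
    - [0.01,0.2,0]
    - [0.01,0.2,0]
    - [0.01,0.2,0]
  twist:
    - [0,0,0]
    - [0,0,0]
    - [0,0,0]

```text
clock: 10.35
position: [0.5428, -0.134, 0.033]
tool_rot: [0.725, 0.688, -0.0, -0.0]
force: [1.1, -2.4, 1.2]
grip_width: 0.091
grip_force: 1.3
```

```bash
cat > strip.py <<'E'
from h import *
im,T=snap('wrist'); cv2.imwrite('pics/strip_%.2f.png'%r.read_state()['clock'],im); s=r.read_state(); print(T[:3,3],s['force'],s['clock'])
ex=np.array([.055,.9985]); ey=np.array([-.9985,.055]); o=np.array([.5478,-.0776])
H=lambda x,y,z:np.array([*(o+ex*x+ey*y),z])
xs=np.arange(.0,.06,.0005); g=cv2.cvtColor(im,cv2.COLOR_BGR2HSV)
for y in np.arange(.028,.064,.002):
    p=proj('wrist',[H(x,y,.02) for x in xs],T)
    s=cv2.remap(g[:,:,1],p[:,0].astype(np.float32)[None],p[:,1].astype(np.float32)[None],1).ravel()
    print('%3d'%round(y*1000),''.join('#' if q<70 else '+' if q<110 else '.' for q in s))
E
python3 strip.py
```

```text
[ 0.5428 -0.134   0.033 ] [ 1.3896 -2.8918  1.8071] 10.4
 28 .......................................................................................###########+.....................
 30 .......................................................................................###++............................
 32 ........................................................................................................................
 34 ........................................................................................................................
 36 ........................................................................................................................
 38 ........................................................................................................................
 40 ........................................................................................................................
 42 ........................................................................................................................
 44 .......................................
[... 506 characters left out ...]
.........................######+........................###+...............
 54 ......................................................................######+...........................................
 56 ......................................................................+#####+...........................................
 58 ......................................................................+#####+...........................................
 60 ......................................................................######+...........................................
 62 ........................................................................................................................
```

```bash
cat > strip2.py <<'E'
from h import *
import glob,os
f=max(glob.glob('pics/strip_*.png'),key=os.path.getmtime); im=cv2.imread(f); T=pose()
ex=np.array([.055,.9985]); ey=np.array([-.9985,.055]); o=np.array([.5478,-.0776])
H=lambda x,y,z:np.array([*(o+ex*x+ey*y),z])
xs=np.arange(-.03,.06,.001); g=cv2.cvtColor(im,cv2.COLOR_BGR2HSV)
for y in np.arange(.026,.048,.002):
    p=proj('wrist',[H(x,y,.022) for x in xs],T).astype(np.float32)
    for ch in (1,2):
        s=cv2.remap(g[:,:,ch],p[:,0][None],p[:,1][None],1).ravel(); print('%3d'%round(y*1000),'SV'[ch-1],''.join('%x'%(q//16) for q in s))
print(proj('wrist',[H(0,.04,.022),H(.06,.04,.022)],T))
E
python3 strip2.py
```

```text
26 S 888998888988888888888888888888888888888888888888888888889898888888888888822111117888888555
 26 V 5555555555555567777777777777777777bccccccccccccccccccaa533479abbbbcccdcb922111215777775211
 28 S 889988888888888888888888888888888888888888888888888888888788888888888888831211488988888888
 28 V 5655555555555567777777777777777777bdddddcddddcdcdcdccbb533479abbbbcccccb922121367777777777
 30 S 889898888888888888888888888888888888888888888888888888898898888888888888856888888888889888
 30 V 555555555555556777777777777777777779ccccccccccccccccbaa943479abbbbcccccb94579a777777777777
 32 S 889898889988888888889889888889888888888888888888888888888888888888888888888888889888888888
 32 V 555555555555555577777777777777777778cccccccccccccccccbbba3479abbbbcccccb99bccbba6777777677
 34 S 888889988888888888888888888888888888888888888888888888888888888888888888888888888888898889
 34 V 555555555555555577777777777777777778ccccccccccccccccccccc5479abbbbcccccb98ccccccc977777777
 36 S 888888889899988898888888889888888888888888888888888888888888888888888888888888888888888888
 36 V 5555555555555555777777777777
[... 375 characters left out ...]
5777777777777777777777cdcccccccccccccccccccca67889999999acccccccccccccccccc
 42 S 888888998988988888888889888888888888888888888888888888888888888888888888888888888888888888
 42 V 555555555555555777777777777777777777777cddddddddddddddddcddcaabddbacddddccdddcdcdccccccccc
 44 S 898888888898888988888889888888888888888888888888888888888888888870018888888888888888888888
 44 V 555555555555555556777777777777777777777ccccccccccccccccccccccccc98a9ccccccccccccbccccccccc
 46 S 889888725888888888888528888888888888448888888888887178888888888870018888888888882488888888
 46 V 555555423555555556777436777777777776436bcccccccccc84accccccccccc9899cccccccccccb57cccccccc
[[252.6809 144.4224]
 [251.9736  44.3606]]
```

```bash
cat > plate.py <<'E'
from h import *
import glob,os,sys
ex=np.array([.055,.9985]); ey=np.array([-.9985,.055]); o=np.array([.5478,-.0776])
H=lambda x,y,z:np.array([*(o+ex*x+ey*y),z])
def show(f,T,a,b):
    im=cv2.imread(f); g=cv2.cvtColor(im,cv2.COLOR_BGR2HSV); xs=np.arange(a,b,.001)
    for y in (-.028,-.022,-.015,.015,.022,.028):
        p=proj('wrist',[H(x,y,.064) for x in xs],T).astype(np.float32)
        for ch in (1,2):
            s=cv2.remap(g[:,:,ch],p[:,0][None],p[:,1][None],1).ravel(); print('%3d'%round(y*1000),'SV'[ch-1],''.join('%x'%(q//16) for q in s))
T7=np.eye(4); T7[:3,:3]=R.from_quat([.725,.688,0,-.001]).as_matrix(); T7[:3,3]=[.5389,-.205,.1898]
if __name__=='__main__':
    print('rest from -45'); show('pics/w7.png',T7,-.045,.005)
    f=max(glob.glob('pics/strip_*.png'),key=os.path.getmtime)
    print('now from 15'); show(f,pose(),.015,.065)
E
python3 plate.py
```

```text
rest from -45
-28 S 88888888888888898888888888888888888888888888888888
-28 V aaaaaaaaaaaaaa6579bbbbbbbbaabbbbbbbababbbbbbbbbbba
-22 S 8888888888889aa99888888888864568888888888888889888
-22 V bbbaaaaaaa98632479bbbbbbbb832459aaaaaaaaabbbbbaabb
-15 S 00000000000006998888888888861200000000000011110000
-15 V cccccccccbbb942479bbbbccbb8411137bccccccb85556abcc
 15 S 00000000000003888888888888861111000000000001100000
 15 V cccccccccbbb953479abbbbccb9411249bcccccccb75569bcc
 22 S 88888888888889888888888888872358888888888888888888
 22 V bbbbbbbbbbba742479aaabbccb9412369bbbbbbbbbbbbbbbbb
 28 S 88888888888889988888888888888888888888888888888888
 28 V bbbbbbbbbbbb853468abbbbcca99bbbbbbbbbbbbbbbbbbbbbb
now from 15
-28 S 88888888888888888888888888888888888888888888888866
-28 V aaabaaabab78accccccccababbbaabbbbbbbaabbbbbaaaba89
-22 S 88888888888988888888881127888888888886111160000011
-22 V bbbbbb998348acccccccc92127bbbbbbbbbb84344444accc7a
-15 S 00004888898888888888882111151311111114300011110011
-15 V dddcba997338abcccdddc9222122253444444334ccb8bbcccc
 15 S 00002888889888888888883111135211110004200011111100
 15 V ddddacba83379bbbcccdca221121133444333333ccc8babccc
 22 S 88888888899888888888882213888898889986110132101111
 22 V ccccccba53379bbbccccb92212677777777641343333accb7a
 28 S 88888888888888888888888888888888988888888888888865
 28 V ddddddddd7679bbcccccb9adddcdccc8887777777777777655
```

The plate has travelled about 55.3 mm, so it needs roughly 4.3 mm more.

>>> play_rows:
  claw: [9.1,9.1,9.1,9.1]
  delta_pos:
    - [0.01,0.15,0]
    - [0.02,0.3,0]
    - [0.02,0.43,0]
    - [0.02,0.43,0]
  twist:
    - [0,0,0]
    - [0,0,0]
    - [0,0,0]
    - [0,0,0]

```text
clock: 10.73
position: [0.543, -0.13, 0.033]
tool_rot: [0.726, 0.688, -0.0, -0.0]
force: [1.0, -3.9, 0.8]
grip_width: 0.0913
grip_force: 1.7
```

```bash
python3 strip.py | sed -n '1p;8,14p'; python3 plate.py | tail -13; python3 strip2.py | sed -n '13,22p'
```

```text
[ 0.543 -0.13   0.033] [ 1.382  -2.5124  1.6827] 10.7833
 40 ........................................................................................................................
 42 .......................................................................++...............................................
 44 ......................................................................######............................................
 46 ............+##..........................++#+.........................######+........................+##+...............
 48 ............+##..........................+##+.........................######+........................###+...............
 50 ............+##+.........................+##+.........................+#####+........................###+...............
 52 ............+##+..........................##+.........................######.........................+##+...............
now from 15
-28 S 88888888888888888888888888888888888888888888888861
-28 V bbbbbbabbababb88abcccccccbabbabbbbbbbbbbbbbbbabb9c
-22 S 888888888888889888888888882126888888
[... 797 characters left out ...]
888888888888888888888
 40 V 55555555555555555556777777777777777777777bccccccccccccccccccc99967889998888abccccccccccccb
 42 S 889888888888988988889888888888888888888888888888888888888888888888788888888888888888888888
 42 V 5555555555555555555677777777777777777777777bddddddddddddddddddddba9cdcdccddddddcccddcccdcc
 44 S 989888888988888888888888889888888888888898888888888888888888888881008888888888888888888888
 44 V 5555555555555555555677777777777777777777777bccccccccccccccccccccb699bccccccccccccccdcccccc
 46 S 898888834898898998888717888888888888618888888888888358888888888881017888888888883288888888
 46 V 5555555225555555555554257777777777775257778ccccccca57cccccccccccb799accccccccccc65accccccc
```

The plate shift is 60 mm and the pointer is level with the mark. Now squeezing.

>>> play_rows:
  claw: [8,7,6,5.2,4.5]
  delta_pos:
    - [0,0,0]
    - [0,0,0]
    - [0,0,0]
    - [0,0,0]
    - [0,0,0]
  twist:
    - [0,0,0]
    - [0,0,0]
    - [0,0,0]
    - [0,0,0]
    - [0,0,0]
  force: 15

```text
clock: 11.2
position: [0.543, -0.13, 0.033]
tool_rot: [0.726, 0.688, -0.0, -0.0]
force: [-0.6, -1.6, 0.3]
grip_width: 0.0599
grip_force: 3.1
```

>>> play_rows:
  claw: [4,3.6,3.2,2.8,2.4]
  delta_pos:
    - [0,0,0]
    - [0,0,0]
    - [0,0,0]
    - [0,0,0]
    - [0,0,0]
  twist:
    - [0,0,0]
    - [0,0,0]
    - [0,0,0]
    - [0,0,0]
    - [0,0,0]

```text
clock: 11.62
position: [0.5426, -0.13, 0.0329]
tool_rot: [0.726, 0.688, -0.0, -0.0]
force: [-1.6, -2.6, -0.8]
grip_width: 0.026
grip_force: 3.9
```

>>> play_rows:
  claw: [2.2,2.2,2.2,2.2]
  delta_pos:
    - [0,0,0]
    - [0,0,0]
    - [0,0,0]
    - [0,0,0]
  twist:
    - [0,0,0]
    - [0,0,0]
    - [0,0,0]
    - [0,0,0]

```text
clock: 11.95
position: [0.543, -0.13, 0.0329]
tool_rot: [0.726, 0.688, -0.0, -0.0]
force: [0.2, -3.0, -3.3]
grip_width: 0.0258
grip_force: 17.7
```

```bash
python3 strip.py | sed -n '1p;8,14p'; python3 plate.py | tail -13; python3 strip2.py | sed -n '13,20p'
```

```text
[ 0.543  -0.13    0.0329] [-0.3261 -3.4172 -3.8039] 12.0
 40 ........................................................................................................................
 42 ......................................................................++................................................
 44 ......................................................................+#####+...........................................
 46 .............#+...........................+#+.........................######+........................+##+...............
 48 ............+##+.........................+##+.........................+#####+........................###+...............
 50 ............+##+..........................##+.........................+#####+........................###+...............
 52 ............+##+..........................##+.........................######+........................+##+...............
now from 15
-28 S 88888888888888888888888888888888888888888888888861
-28 V aabaaaaaaaaaaa88accccccccaaaabbbaaabbaaabaaaaaaa9b
-22 S 888888888988888888888888881137888888
[... 603 characters left out ...]
888888888888888888888
 38 V 55555555555555555555777777777777777777777bcccccccccccccccccca7678abbbcccccba9cccccccccc777
 40 S 888999898889888888898888888898888888888888888888888888888888888887888888888888888888888888
 40 V 55555555555555555556777777777777777777777bcccccccccccccccccca89977889898899abccccccccccccb
 42 S 898888888988899888888888888888888888888888888888888888888888888887788888888888888888888888
 42 V 5555555555555555555677777777777777777777777bcccdccccccccccccccccb99bcccccccccccccccccccccc
 44 S 888888988888888898988888888888998888899898988888888888888888888882018888888888888888888888
 44 V 5555555555555555555677777777777777777777777bccccccccccccccccccccb79aaccccccccccccccccccccc
```

Opening is 25.8 mm, so the lever is shut, and the jaw is still at the mark. Holding briefly, then handing in.

>>> play_rows:
  claw: [2.2,2.2,2.2,2.2]
  delta_pos:
    - [0,0,0]
    - [0,0,0]
    - [0,0,0]
    - [0,0,0]
  twist:
    - [0,0,0]
    - [0,0,0]
    - [0,0,0]
    - [0,0,0]

```text
clock: 12.33
position: [0.543, -0.13, 0.033]
tool_rot: [0.726, 0.688, -0.0, -0.0]
force: [1.0, -2.8, -6.1]
grip_width: 0.0256
grip_force: 17.8
```

```bash
python3 -c "
from plant import r
print(r.job_done())"
```

```text
the job is handed in; nothing more can be done
None
```

I handed the job in at about 12.3 s, with no verdict returned: the tin is released on the pad about 2 mm off centre by camera, the jaw is within about 1 mm of the mark, and the lever is squeezed shut with about 18 N of grip still held; I did not re-measure the tin after the squeeze.

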